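Catch pan under the pellet hopper, slide gate to the marker

ROBOT

A 6-joint arm with a two-finger parallel gripper is mounted at the origin on the work surface. World frame = base frame: x ahead of the robot, y to its left, z up, the work surface at z = 0. Lengths are in m, angles in rad, forces in N, time in s.
With the tool pointing down it reaches from about 0.35 to 0.85 m from the base axis. Payload 8.1 kg.
Tool frame: the origin (TCP) lies on the centre line of the jaws, within the pads' length; the fingertips stand 8 mm ahead of it and the grasp point (between the pads) lies 11 mm behind it (nose_length is the distance from the TCP to the fingertips, in m); z points along the fingers, y is the line along which they close (so a half turn about z gives the same grasp; the last joint's range is limited). The gripper opens to 85 mm and grips with 20 to 120 N. Pads are 22 mm wide; open, the fingers measure 114 mm over their backs; the gripper's body (76 mm by 85 mm) begins 54 mm behind the grasp point. The pads swing forward as they close: fully open they stand 13 mm farther back than shut.
Start: joints at [1.159, 0.13, 1.488, -0, 1.523, -0.085], TCP at [0.193, 0.568, 0.239] pointing down, gripper open.
Joint ranges: [-2.96, 2.96], [-0.89, 2.26], [0.02, 2.5], [-1.34, 4.48], [0, 2.73], [-2.66, 2.66]. Speed limits (rad/s): [2.39, 2.39, 2.79, 3.14, 3.14, 3.14].

INTERFACE

Orientations are given as a unit quaternion [w, x, y, z].
In Python, from rig import get_state, camera, calibration, hand_in, boxes_of, place_of, nose_length gives the robot as it stands.
- The arm moves only by the tool move_arm, never from a script. Its argument "rows" is a list that holds one entry, the list of rows, each a list of 4 numbers: the shift along the tool's x, y, z in cm, then the turn about the tool's z in degrees. In form: [[[tx, ty, tz, spin], ...]]. A call has 1 to 10 rows; each row shifts and turns the commanded pose from where the row before left it, along the tool's axes as they then stand; what a row does not reach is not made up. A row lasts 1/8 s, in which the tool goes at most 62.5 mm and 10.7 degrees, less where a joint would pass 70% of its speed; a pose out of reach is approached as far as the arm can. A call is refused whole if a number of a shift passes 6.25 or a number of a turn 10.7, either way. A call with a gripper value outside its range is refused whole. "gripper" is the closure, from -1 (fully open) to 1 (shut), set as the call begins (left out, the last holds). The fingers move at their own pace and stop on an object; the grip force is fixed at half the most. Time passes only in rows, so rows that do not move let the fingers close. It gives the time, the measured TCP pose, the force and the opening at its end, in the units of the state.
- get_state(): the state, without advancing time (a new reading comes with each control period).
- camera(name): name is "scene" or "side" or "wrist"; returns (picture, depth): 420x560x3 uint8, red, green, blue; 420x560 float32, m along the optical axis (not along the pixel's ray), 0 where there is no reading.
- calibration(name): a dict with "fx", "fy", "cx", "cy" (pixels), "R" (3x3) and "t" (3): a world point X has camera coordinates R X + t. Camera axes: x right, y down, z forward; pixel columns grow to the right and rows downward; lengths in m; the calibration is good to about 2 mm. A picture is of the moment at which its call begins: read the wrist's pose just before it. calibration takes no time and is no camera call; for the wrist camera it gives the pose at the moment of the call.
- hand_in(): hands the job in, once; it reports no verdict.
Trained networks look in the newest picture that a camera, given by its name, has taken for a name from the list of things; names that differ only in an ending like _2 or _b are one class to them, and where a whole thing is asked for, a point or a joint stands for the part that bears it (a point fixed in the world has none). Each returns a list of dicts, best first, with "p" (0 to 1); they miss things now and then, are a little off and sometimes report something else, mostly with a low value. They report only what shows in the picture. A call takes as long as a camera call.
- boxes_of(camera, label): "box" ([left, top, width, height] in pixels, round what is visible of it).
- place_of(camera, label): "location" ([column, row] in pixels: a listed point, or the origin of a listed thing).
The state is a dict: "time": time; "joint_positions": joint angles; "dq": joint speeds; "joint_torque": joint torques, N m; "ee_pos": TCP position; "eef_rot": TCP orientation; "ft_force": force on the tool from outside, world axes, zero at the start; "wrist_torque": the same for the moment, N m; "opening": finger opening in m.
Only numpy, scipy, OpenCV 4.12 (cv2) and the standard library are available. Lean on these libraries where they do the work, as an engineer would, in place of code of your own. Each camera call takes 0.05 s, during which the arm holds its last target. There are 200 camera calls.

TASK

Set up the pellet hopper by the coating machine for the next batch: slide the catch pan by its blue handle until it stands centred under the hopper's outlet, and only then pull the stiff slide gate out until its yellow pointer lines up with the white line of the red marker on the scale. Keep the pan level and close to the table all the while, let go of everything, and leave the other things on the table where they are.

Things in the scene. Friction and masses are not known exactly. Their poses are not given: they have to be found in the camera images.
- hopper: Steel pellet hopper (lidded funnel, 178 mm across, 325 mm high, overhanging that far from 245 mm above the table up) fixed on a stand; origin on the table straight below the outlet. Axes: z up; +x to the stand's upright back plate (inner face 90 mm from the origin), -x the open front; the gate slides out to -y.
- hopper_outlet (a point): Centre of the mouth of the hopper's outlet spout (44 mm across), looking straight down 98 mm above the table. Over the space below is a top plate (underside 116 mm above the table, reaching 55 mm from the outlet to the hopper's -x and 80 mm to either side); that space is open at the front and both sides.
- pan_center (a point): Square open catch pan of steel sheet, loose, 120 x 120 mm, 40 mm high, about 280 to 460 g. The point is its middle, 20 mm above the table when it stands on it. Axes: z up, its handle points to -x.
- pan_grip (a point): Grip point on the catch pan's straight level blue handle, at 160 mm from the pan's middle towards the pan's -x and 40 mm above the table. The handle is a bar along x, 16 mm wide (along y), 14 mm high, from 60 to 190 mm from the pan's middle.
- gate_grip (a point): Centre of the black upright grip on the gate blade, 170 mm above the table. The grip is 18 mm wide along the hopper's x, 26 mm along its y, and stands from 138 to 192 mm above the table on a 40 mm wide foot; axes as the hopper's. With the gate shut it is 200 mm from the outlet axis towards the hopper's -y.
- gate_pointer (a point): Tip of the thin yellow pointer (4 mm wide along the hopper's y) which sticks out from the gate blade to the hopper's +x and moves with the gate, 136 mm above the table; axes as the hopper's.
- marker_line (a point): White line on the middle of the red marker (22 mm along the hopper's x, 8 mm along its y), fixed on the white scale rail beside the pointer's path, top 138 mm above the table; axes as the hopper's. The pointer is set when its tip is level with this line along the hopper's y.
- gate (a joint): Opening of the slide gate in m, 0 shut, up to 0.08; grows as the gate is pulled out to the hopper's -y. The gate is stiff: about 9 N of sliding friction plus 40 N per m/s of drag, and it stays where it is left; it has no spring.
- bowl_mark (a point): Bystander: white ceramic bowl, 110 mm across, 50 mm high; the point is near its underside, by its middle. Not to be disturbed.
- jar_mark (a point): Bystander: dark red jar with white lid, 76 mm across, 100 mm high; the point is near its underside, by its middle. Not to be disturbed.
- vial_mark (a point): Bystander: small glass vial with black cap, 28 mm across, 50 mm high; the point is near its underside, by its middle. Not to be disturbed.
- spatula_mark (a point): Bystander: white-handled spatula lying flat; the point is near its underside, by its middle. Not to be disturbed.
- beaker_mark (a point): Bystander: steel beaker, 64 mm across, 75 mm high; the point is near its underside, by its middle. Not to be disturbed.
- flask_mark (a point): Bystander: white bottle with blue cap, 60 mm across, 140 mm high; the point is near its underside, by its middle. Not to be disturbed.
- spanner_mark (a point): Bystander: steel spanner lying flat; the point is near its underside, by its middle. Not to be disturbed.
- pan: The catch pan itself; origin under its middle, on the table.

How it is judged:
By the outcome, as a careful person would: the job done as asked, in the order asked, and still so for the second after the job is handed in, with the robot touching nothing.
It also fails if it takes over 61 s, if anything falls off the work surface, if the arm or the gripper's body presses on something with over 40 N, if the wrist force passes 120 N, or if a joint passes its speed limit or range.

## Working session

There is one attempt and no reset: what is moved stays moved. The work goes in short steps, Python scripts to look and compute and a tool call to move; the robot and the scene stay as the last step left them, time stands still between calls to the robot, and variables do not carry over. Pictures are saved under pics/ and viewed, on a budget of 10 in all, crops included, one or two more only if the job needs it, and the job is handed in when it is done.

Besides the shell and the picture viewer there is one more tool, called after "Request:" as a command line: name --argument value ..., lists and objects as JSON in quotes. move_arm: Moves the arm, as the interface text tells. Its arguments: {"type":"object","properties":{"rows":{"type":"array"},"gripper":{"type":"number"}},"required":["rows"]}

```bash
ls; mkdir -p pics; cat > h.py <<'E'
import numpy as np, cv2
from rig import *
def ray(cam,uv,z):
    c=calibration(cam);R=np.array(c["R"]);t=np.array(c["t"])
    d=R.T@np.array([(uv[0]-c["cx"])/c["fx"],(uv[1]-c["cy"])/c["fy"],1]);o=-R.T@t
    return o+d*(z-o[2])/d[2]
def dep(cam,uv,D):
    c=calibration(cam);R=np.array(c["R"]);t=np.array(c["t"])
    z=D[int(uv[1]),int(uv[0])]
    return R.T@(np.array([(uv[0]-c["cx"])/c["fx"]*z,(uv[1]-c["cy"])/c["fy"]*z,z])-t)
def save(n,p): cv2.imwrite("pics/"+n+".png",p[:,:,::-1])
Z=dict(hopper=0,hopper_outlet=.098,pan_center=.02,pan_grip=.04,gate_grip=.17,gate_pointer=.136,marker_line=.138,bowl_mark=0,jar_mark=0,vial_mark=0,spatula_mark=0,beaker_mark=0,flask_mark=0,spanner_mark=0)
E
python3 - <<'E'
from h import *
np.set_printoptions(precision=3,suppress=True)
ims=[]
for cam in("scene","side"):
    p,D=camera(cam);ims.append(p)
    for n,z in Z.items():
        r=place_of(cam,n)[:2]
        for q in r: print(cam,n,round(q["p"],2),np.array(q["location"]).round(),ray(cam,q["location"],z))
save("scene0",ims[0]);save("side0",ims[1])
s=get_state();print(s["time"],s["ee_pos"],s["eef_rot"],s["opening"],nose_length if not callable(nose_length) else nose_length())
E
```

```text
pics
scene hopper 0.64 [285. 192.] [0.634 0.042 0.   ]
scene pan_center 0.88 [254. 121.] [0.629 0.356 0.02 ]
scene pan_grip 0.58 [217. 134.] [0.484 0.322 0.04 ]
scene gate_grip 0.62 [317. 218.] [ 0.646 -0.163  0.17 ]
scene gate_pointer 0.9 [326. 202.] [ 0.7   -0.106  0.136]
scene marker_line 0.61 [343. 220.] [ 0.721 -0.177  0.138]
scene bowl_mark 0.63 [267. 305.] [ 0.459 -0.291  0.   ]
scene jar_mark 0.91 [346. 307.] [ 0.664 -0.369  0.   ]
scene vial_mark 0.49 [318. 316.] [ 0.582 -0.368  0.   ]
scene spatula_mark 0.58 [289. 390.] [ 0.444 -0.512  0.   ]
scene beaker_mark 0.57 [247. 266.] [ 0.439 -0.162  0.   ]
scene beaker_mark 0.22 [317. 317.] [ 0.578 -0.367  0.   ]
scene flask_mark 0.85 [298. 344.] [ 0.504 -0.417  0.   ]
scene spanner_mark 0.86 [352. 255.] [ 0.746 -0.232  0.   ]
scene spanner_mark 0.38 [258. 129.] [0.636 0.332 0.   ]
side hopper 0.81 [291. 284.] [0.633 0.038 0.   ]
side pan_center 0.71 [372. 384.] [0.637 0.34  0.02 ]
side pan_grip 0.76 [424. 334.] [0.473 0.331 0.04 ]
side gate_grip 0.56 [233. 198.] [ 0.662 -0.162  0.17 ]
side gate_pointer 0.81 [232. 226.] [ 0.698 -0.117  0.136]
side marker_line 0.65 [373. 385.] [0.674 0.352 0.138]
side marker_line 0.54 [234. 195.] [ 0.645 -0.191  0.138]
side bowl_mark 0.94 [271. 170.] [ 0.458 -0.296  0.   ]
side bowl_mark 0.55 [237. 124.] [ 0.436 -0.519  0.   ]
side jar_mark 0.72 [196. 185.] [ 0.668 -0.376  0.   ]
side jar_mark 0.18 [233. 224.] [ 0.654 -0.201  0.   ]
side vial_mark 0.54 [225. 170.] [ 0.57  -0.376  0.   ]
side spatula_mark 0.83 [237. 128.] [ 0.445 -0.504  0.   ]
side beaker_mark 0.85 [301. 187.] [ 0.424 -0.195  0.   ]
side flask_mark 0.66 [236. 150.] [ 0.5   -0.423  0.   ]
side spanner_mark 0.82 [201. 232.] [ 0.738 -0.227  0.   ]
1.5 [0.193 0.568 0.239] [-0.     0.163  0.987  0.   ] 0.0853795303808164 0.008
```

```bash
python3 - <<'E'
import cv2,numpy as np
a=cv2.imread("pics/scene0.png");b=cv2.imread("pics/side0.png")
cv2.imwrite("pics/a.png",cv2.resize(a,(800,600)));cv2.imwrite("pics/b.png",cv2.resize(b,(800,600)))
E
```

```text
(no output)
```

View pics/a.png

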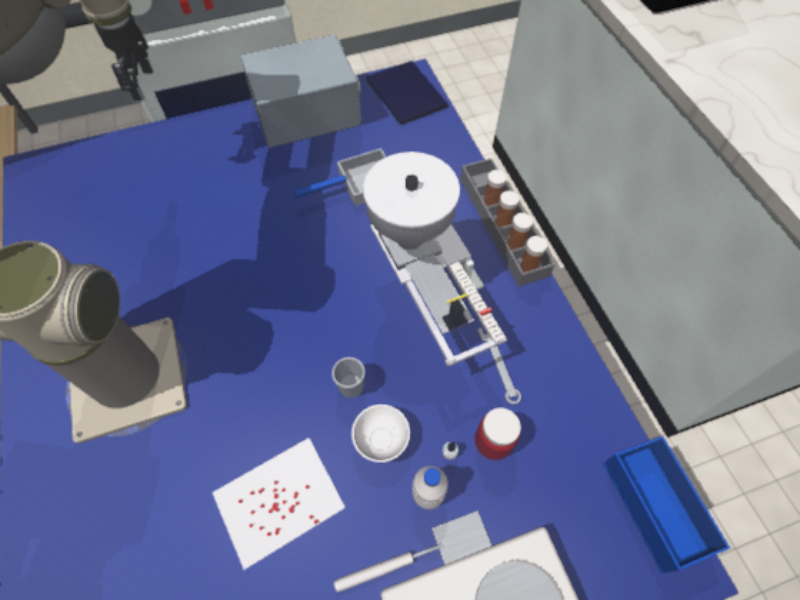

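View pics/b.png

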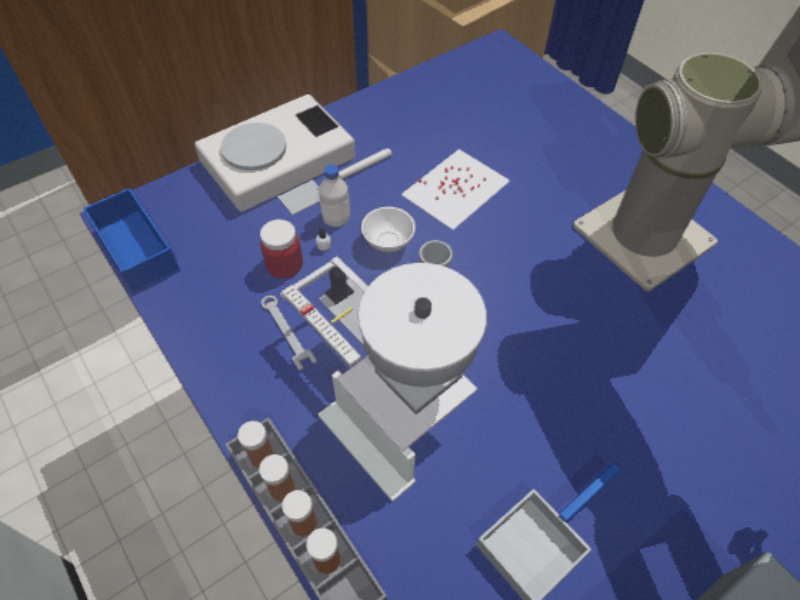

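The pictures show the pan with its blue handle at (320,187)/(590,490), on the hopper's +y side with a free path between. The gate grip, pointer and red marker are on the hopper's −y side. I'm moving above the handle.

Request:
move_arm --rows '[[[-4.3,-1.7,0,0],[-4.3,-1.7,0,0],[-4.3,-1.7,0,0],[-4.3,-1.7,0,0],[-4.3,-1.7,0,0],[-4.3,-1.7,0,0],[-4.3,-1.7,0,-8.8],[-4.3,-1.7,0,-8.8],[0,0,0,-8.8],[0,0,0,0]]]' --gripper -1

```text
time: 2.75
ee_pos: [0.4792, 0.3344, 0.2392]
eef_rot: [-0.0, -0.066, 0.998, 0.0]
ft_force: [-0.7, -0.3, -0.3]
opening: 0.0855
```

```bash
cat > look.py <<'E'
from h import *
import sys
np.set_printoptions(precision=3,suppress=True)
s=get_state();R=None
from scipy.spatial.transform import Rotation as Ro
q=s["eef_rot"];T=Ro.from_quat([q[1],q[2],q[3],q[0]]).as_matrix()
print(s["time"],"tcp",np.array(s["ee_pos"]),"toolx",T[:,0],"tooly",T[:,1],"j",np.array(s["joint_positions"]),"F",np.array(s["ft_force"]),s["opening"])
cams=sys.argv[1].split(",")
for cam in cams:
    p,D=camera(cam);save(sys.argv[2]+cam,p);np.save("pics/D"+cam+".npy",D)
    for n in sys.argv[3].split(","):
        for r in place_of(cam,n)[:1]:
            uv=r["location"];P=ray(cam,uv,Z[n]);print(cam,n,round(r["p"],2),np.array(uv).round(),P,"tool dxy cm",(T.T@(P-s["ee_pos"])*100))
E
python3 look.py wrist,scene,side w1 pan_grip,pan_center,hopper,hopper_outlet
```

```text
2.75 tcp [0.479 0.334 0.239] toolx [-0.991 -0.132  0.   ] tooly [-0.132  0.991  0.   ] j [ 0.521  0.089  1.533  0.     1.52  -1.181] F [-0.653 -0.288 -0.267] 0.0855464265326391
wrist pan_center 0.9 [268. 299.] [0.633 0.34  0.02 ] tool dxy cm [-15.308  -1.452  21.914]
scene pan_grip 0.61 [215. 133.] [0.479 0.329 0.04 ] tool dxy cm [ 0.081 -0.5   19.918]
scene pan_center 0.62 [258. 121.] [0.642 0.352 0.02 ] tool dxy cm [-16.35   -0.403  21.913]
scene hopper 0.94 [290. 193.] [0.647 0.034 0.   ] tool dxy cm [-12.722 -31.995  23.914]
side pan_grip 0.92 [421. 333.] [0.476 0.326 0.04 ] tool dxy cm [ 0.388 -0.834 19.918]
side pan_center 0.6 [372. 382.] [0.636 0.338 0.02 ] tool dxy cm [-15.596  -1.731  21.914]
side hopper 0.9 [290. 284.] [0.635 0.036 0.   ] tool dxy cm [-11.509 -31.589  23.914]
```

View pics/w1wrist.png

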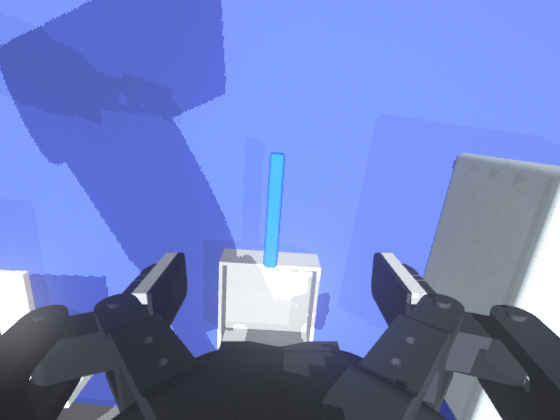

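The wrist picture shows the handle from (277,155) to (271,265), with the pan below it and the grey box at the right. I'll fit the handle by colour and the hopper from depth.

```bash
cat > fit.py <<'E'
from h import *
from scipy.optimize import least_squares
np.set_printoptions(precision=4,suppress=True)
def cloud(cam,D):
    c=calibration(cam);R=np.array(c["R"]);t=np.array(c["t"])
    v,u=np.indices(D.shape);P=np.stack([(u-c["cx"])/c["fx"]*D,(v-c["cy"])/c["fy"]*D,D],-1)
    return (P-t)@R
def handle(cam,pre):
    D=np.load(f"pics/D{cam}.npy");I=cv2.imread(f"pics/{pre}{cam}.png")[:,:,::-1].astype(int);P=cloud(cam,D)
    m=(I[...,2]>I[...,0]+90)&(I[...,1]>I[...,0]+40)&(P[...,2]>.03)&(P[...,2]<.06)&(D>0)&(P[...,1]<.6)&(P[...,0]<.75)
    Q=P[m];c=Q[:,:2].mean(0);d=np.linalg.svd(Q[:,:2]-c)[2][0];d*=np.sign(d[0]);s=(Q[:,:2]-c)@d
    tip=c+d*s.min();print(cam,"n",m.sum(),"z",np.median(Q[:,2]),"yaw",np.degrees(np.arctan2(d[1],d[0])),"tip",tip,"far",c+d*s.max(),"grip",tip+.03*d,"centre",tip+.19*d)
E
python3 - <<'E'
from fit import *
for cam in("wrist","scene","side"): handle(cam,"w1")
for cam in("scene","side"):
    P=cloud(cam,np.load(f"pics/D{cam}.npy")).reshape(-1,3)
    Q=P[(P[:,2]>.25)&(P[:,2]<.305)&(np.hypot(P[:,0]-.637,P[:,1]-.037)<.13)]
    r=least_squares(lambda a:np.hypot(Q[:,0]-a[0],Q[:,1]-a[1])-.089,[.637,.037],loss="soft_l1",f_scale=.003)
    print(cam,"hopper",len(Q),r.x,np.abs(r.fun).mean())
    Q=P[(P[:,2]>.10)&(P[:,2]<.2)&(np.abs(P[:,0]-.68)<.15)&(P[:,1]<-.02)&(P[:,1]>-.3)]
    h=np.histogram(Q[:,2],np.arange(.1,.2,.005));print(h[0])
    G=Q[Q[:,2]>.165];print("grip",len(G),np.median(G,0),G.min(0),G.max(0))
P=cloud("wrist",np.load("pics/Dwrist.npy")).reshape(-1,3)
Q=P[(P[:,2]>.06)&(P[:,1]>.42)&(P[:,2]<.5)];print("box",np.percentile(Q,[1,50,99],axis=0))
E
```

```text
wrist n 1610 z 0.04627549804069688 yaw 3.7020877037341116 tip [0.4451 0.3277] far [0.5745 0.3361] grip [0.475  0.3297] centre [0.6347 0.34  ]
scene n 85 z 0.047163719904050175 yaw 3.031863144834426 tip [0.4483 0.3272] far [0.5722 0.3338] grip [0.4782 0.3288] centre [0.638  0.3372]
side n 328 z 0.046946335551774854 yaw 3.5632598261733026 tip [0.446  0.3278] far [0.5744 0.3358] grip [0.4759 0.3297] centre [0.6356 0.3396]
scene hopper 3041 [0.6388 0.0473] 0.022580502457790065
[  6  11  36 111 312 802 886 133  23   6   8  10  12   7  11  10   8  16
  46]
grip 100 [ 0.6524 -0.1661  0.1897] [ 0.645  -0.1761  0.1676] [ 0.664  -0.149   0.1966]
side hopper 5310 [0.6315 0.0352] 0.024135570497320107
[  5   6  37  83 263 682 631 150  34  14  10  18  12  17  12  15  14  16
  60]
grip 136 [ 0.657  -0.1578  0.1892] [ 0.6441 -0.1771  0.165 ] [ 0.664  -0.1481  0.1959]
box [[0.4201 0.5383 0.0618]
 [0.4979 0.5397 0.1231]
 [0.6661 0.5736 0.1501]]
```

Request:
move_arm --rows '[[[0.5,-0.4,0,3.9],[0,0,5,0],[0,0,5,0],[0,0,4,0],[0,0,4,0],[0,0,2.8,0],[0,0,0,0]]]'

```text
time: 4.38
ee_pos: [0.4723, 0.3289, 0.0285]
eef_rot: [-0.003, -0.033, 0.999, -0.001]
ft_force: [0.3, 0.2, 0.5]
opening: 0.085
```

Request:
move_arm --rows '[[[0,0,0,0],[0,0,0,0],[0,0,0,0],[0,0,0,0],[0,0,0,0],[0,0,0,0]]]' --gripper 1

```text
time: 5.12
ee_pos: [0.4748, 0.3304, 0.0318]
eef_rot: [0.0, -0.033, 0.999, 0.0]
ft_force: [-1.1, -0.4, 2.2]
opening: 0.0149
```

```bash
python3 look.py scene,side g1 pan_grip,pan_center,hopper; python3 - <<'E'
from fit import *
A=[]
for cam in("scene","side"):
    P=cloud(cam,np.load(f"pics/D{cam}.npy")).reshape(-1,3)
    Q=P[(P[:,2]>.25)&(P[:,2]<.34)&(np.hypot(P[:,0]-.637,P[:,1]-.037)<.12)][:,:2].astype(np.float32)
    A.append(Q);print(cam,cv2.minEnclosingCircle(Q),cv2.fitEllipse(cv2.convexHull(Q)))
print(cv2.minEnclosingCircle(np.vstack(A)))
for cam in("scene","side"):
    D=np.load(f"pics/D{cam}.npy");P=cloud(cam,D);I=cv2.imread(f"pics/g1{cam}.png")[:,:,::-1].astype(int)
    m=(P[...,2]>.115)&(P[...,2]<.145)&(P[...,0]>.6)&(P[...,0]<.8)&(P[...,1]<-.05)&(P[...,1]>-.28)
    Y=m&(I[...,0]>I[...,2]+80)&(I[...,1]>I[...,2]+60);R=m&(I[...,0]>I[...,1]+70)&(I[...,0]>I[...,2]+70)
    for n,k in(("yellow",Y),("red",R)):
        v,u=np.nonzero(k)
        if len(u):
            W=np.array([ray(cam,(a,b),.137) for a,b in zip(u,v)]);print(cam,n,len(u),W.mean(0),W.min(0),W.max(0))
    Wm=m&(I.min(-1)>120);Q=P[Wm][:,:2];
    np.save(f"pics/rail{cam}.npy",P[Wm])
    im=np.zeros((500,500),np.uint8)
    px=((Q-[.55,-.3])*1500).astype(int);px=px[(px>=0).all(1)&(px<500).all(1)];im[px[:,0],px[:,1]]=255
    cv2.imwrite(f"pics/top{cam}.png",im)
i=np.hstack([cv2.imread(f"pics/top{c}.png") for c in("scene","side")]);cv2.imwrite("pics/top.png",cv2.resize(i,(800,400)))
E
```

```text
5.125 tcp [0.475 0.33  0.032] toolx [-0.998 -0.066 -0.001] tooly [-0.066  0.998  0.   ] j [ 0.519  0.268  1.73   0.     1.143 -1.117] F [-1.127 -0.378  2.248] 0.01485775685876066
scene pan_grip 0.69 [214. 132.] [0.478 0.334 0.04 ] tool dxy cm [-0.39   0.322 -0.821]
scene pan_center 0.66 [256. 123.] [0.633 0.345 0.02 ] tool dxy cm [-15.886   0.396   1.19 ]
scene hopper 0.75 [290. 196.] [0.646 0.023 0.   ] tool dxy cm [-15.039 -31.793   3.177]
side pan_grip 0.55 [423. 334.] [0.474 0.328 0.04 ] tool dxy cm [ 0.112 -0.223 -0.821]
side pan_center 0.74 [373. 380.] [0.63  0.336 0.02 ] tool dxy cm [-15.566  -0.487   1.19 ]
side hopper 0.56 [290. 283.] [0.633 0.034 0.   ] tool dxy cm [-13.874 -30.658   3.176]
scene ((0.6369308233261108, 0.04145258665084839), 0.0900772213935852) ((0.637125551700592, 0.04126545041799545), (0.17636607587337494, 0.1787947565317154), 149.77142333984375)
side ((0.6357243061065674, 0.04047214612364769), 0.0896964743733406) ((0.6359123587608337, 0.04051527753472328), (0.17655958235263824, 0.17813459038734436), 141.43869018554688)
((0.6363980174064636, 0.04127410426735878), 0.0905986875295639)
scene yellow 20 [ 0.6755 -0.1208  0.137 ] [ 0.655  -0.1243  0.137 ] [ 0.6954 -0.1178  0.137 ]
scene red 24 [ 0.7165 -0.1655  0.137 ] [ 0.705  -0.1697  0.137 ] [ 0.7271 -0.161   0.137 ]
side yellow 21 [ 0.6757 -0.1202  0.137 ] [ 0.6576 -0.1229  0.137 ] [ 0.6936 -0.1174  0.137 ]
side red 17 [ 0.7165 -0.1643  0.137 ] [ 0.7076 -0.1696  0.137 ] [ 0.7258 -0.161   0.137 ]
```

View pics/top.png

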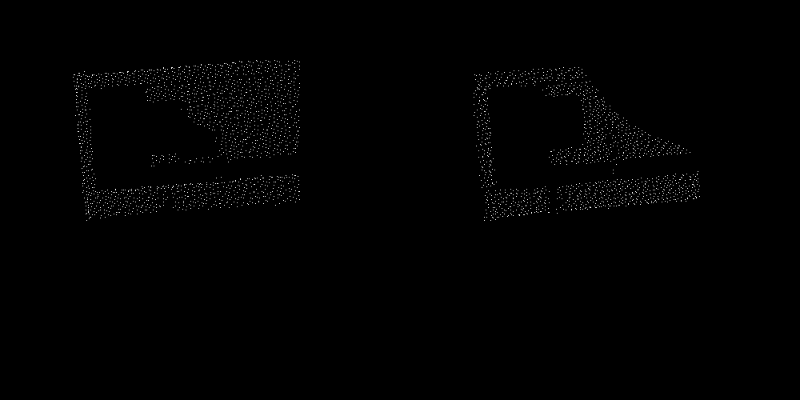

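The top-view map confirms the rail and the hopper yaw of about 5°. I'll check whether there is a base plate on the table under the hopper.

```bash
python3 - <<'E'
from fit import *
P=cloud("side",np.load("pics/Dside.npy"))
for u,v in((320,270),(325,272),(330,276),(315,278),(310,283),(250,320),(260,335),(360,270),(300,300)): print(u,v,P[v,u])
for cam in("scene","side"):
    Q=cloud(cam,np.load(f"pics/D{cam}.npy")).reshape(-1,3);k=[(Q[:,0]>.45)&(Q[:,0]<.78)&(Q[:,1]>a)&(Q[:,1]<a+.02)&(Q[:,2]<.03)&(Q[:,2]>-.02) for a in np.arange(-.1,.28,.02)]
    for a,m in zip(np.arange(-.1,.28,.02),k):
        h=Q[m]; b=h[h[:,2]>.0035]; print(cam,round(a,2),len(h),np.median(h[:,2]),len(b),(b.min(0),b.max(0)) if len(b)>5 else "")
E
```

```text
320 270 [0.5964 0.0937 0.1239]
325 272 [0.5908 0.1047 0.125 ]
330 276 [0.5388 0.0787 0.0028]
315 278 [0.6175 0.1023 0.1221]
310 283 [0.6348 0.1059 0.1235]
250 320 [0.7712 0.0602 0.0115]
260 335 [0.7709 0.1013 0.0017]
360 270 [ 0.4631  0.1094 -0.0011]
300 300 [0.6769 0.1245 0.121 ]
scene -0.1 380 0.00013602384676623388 14 (array([ 0.451 , -0.0967,  0.0035]), array([ 0.7351, -0.0812,  0.0047]))
scene -0.08 380 0.00017512124652289442 21 (array([ 0.4511, -0.0788,  0.0035]), array([ 0.7709, -0.0619,  0.006 ]))
scene -0.06 363 0.0002234039188655133 38 (array([ 0.4511, -0.0595,  0.0035]), array([ 0.777 , -0.0401,  0.0168]))
scene -0.04 359 0.00037364672614207853 47 (array([ 0.4591, -0.0397,  0.0035]), array([ 0.7789, -0.0212,  0.0152]))
scene -0.02 344 8.69906628462623e-05 28 (array([ 0.4798, -0.0194,  0.0036]), array([ 0.779 , -0.0018,  0.0169]))
scene 0.0 315 0.0003326880958437596 25 (array([0.4573, 0.0004, 0.0035]), array([0.7795, 0.0197, 0.0143]))
scene 0.02 287 4.272282448710659e-06 24 (array([0.4535, 0.0205, 0.0036]), array([0.7296, 0.0398, 0.0138]))
scene 0.04 267 0.00021628865905868
[... 2608 characters left out ...]
.4517, 0.1402, 0.0035]), array([0.7792, 0.1596, 0.0288]))
side 0.16 1090 0.00046220640329519807 66 (array([0.4508, 0.1606, 0.0035]), array([0.78  , 0.1799, 0.0082]))
side 0.18 1111 0.00027849200462938816 67 (array([0.453 , 0.1803, 0.0035]), array([0.7739, 0.1996, 0.0073]))
side 0.2 1137 0.000398688150515964 74 (array([0.4634, 0.2008, 0.0035]), array([0.7683, 0.2192, 0.007 ]))
side 0.22 1178 0.0003519659643635235 70 (array([0.454 , 0.2203, 0.0035]), array([0.7782, 0.2397, 0.0065]))
side 0.24 1206 0.0003575500046277523 71 (array([0.4511, 0.2402, 0.0035]), array([0.7762, 0.26  , 0.0075]))
side 0.26 1081 0.00033478313442063777 88 (array([0.4507, 0.2605, 0.0035]), array([0.7773, 0.28  , 0.0283]))
```

Request:
move_arm --rows '[[[0.2,-0.5,0,-1.0],[0.5,-1.5,0,0],[0.6,-2,0,0],[0.5,-2,0,0],[0.5,-2,0,0],[0,-2,0,0],[0,-2,0,0],[0,-2,0,0],[0,-1,0,0],[0,0,0,0]]]'

```text
time: 6.78
ee_pos: [0.464, 0.1775, 0.0312]
eef_rot: [-0.0, -0.041, 0.999, -0.0]
ft_force: [-0.1, -0.8, 5.3]
opening: 0.0148
```

```bash
python3 look.py scene,side s1 pan_grip,pan_center,hopper; python3 -c "
from fit import *
for c in('scene','side'): handle(c,'s1')"
```

```text
6.775 tcp [0.464 0.177 0.031] toolx [-0.997 -0.082  0.   ] tooly [-0.082  0.997 -0.001] j [ 0.263  0.066  1.96  -0.001  1.117 -1.39 ] F [-0.142 -0.788  5.266] 0.014761446699763687
scene pan_grip 0.75 [225. 167.] [0.472 0.177 0.04 ] tool dxy cm [-0.814 -0.064 -0.875]
scene pan_center 0.74 [268. 152.] [0.631 0.206 0.02 ] tool dxy cm [-16.903   1.483   1.117]
scene hopper 0.86 [288. 197.] [0.637 0.023 0.   ] tool dxy cm [-16.028 -16.794   3.134]
side pan_grip 0.58 [382. 284.] [0.466 0.182 0.04 ] tool dxy cm [-0.195  0.432 -0.876]
side pan_center 0.89 [334. 327.] [0.623 0.193 0.02 ] tool dxy cm [-15.962   0.279   1.119]
side hopper 0.94 [289. 283.] [0.635 0.032 0.   ] tool dxy cm [-15.846 -15.908   3.133]fit.py:11: RuntimeWarning: Mean of empty slice.
  Q=P[m];c=Q[:,:2].mean(0);d=np.linalg.svd(Q[:,:2]-c)[2][0];d*=np.sign(d[0]);s=(Q[:,:2]-c)@d
  ret = um.true_divide(
Traceback (most recent call last):
  File "fit.py", line 12, in handle
    tip=c+d*s.min();print(cam,"n",m.sum(),"z",np.median(Q[:,2]),"yaw",np.degrees(np.arctan2(d[1],d[0])),"tip",tip,"far",c+d*s.max(),"grip",tip+.03*d,"centre",tip+.19*d)
            ~~~~~^^
ValueError: zero-size array to reduction operation minimum which has no identity
```

Request:
move_arm --rows '[[[0,-1,0,0],[0,-2,0,0],[0,-2,0,0],[0,-2,0,0],[0,-2,0,0],[0,-2,0,0],[0,-2,0,0],[-0.1,-1.5,0,0],[0,-0.5,0,0],[0,0,0,0]]]'

```text
time: 8.43
ee_pos: [0.4773, 0.0289, 0.0312]
eef_rot: [-0.0, -0.041, 0.999, -0.0]
ft_force: [0.6, 1.6, 5.3]
opening: 0.0147
```

```bash
python3 look.py scene,side,wrist s2 pan_grip,pan_center,hopper,hopper_outlet; python3 -c "
import cv2,numpy as np
a=cv2.imread('pics/s2scene.png')[90:290,180:380];b=cv2.imread('pics/s2side.png')[150:350,200:460]
c=cv2.imread('pics/s2wrist.png')
a=cv2.resize(a,(345,300),interpolation=cv2.INTER_CUBIC);b=cv2.resize(b,(455,300));t=np.hstack([a,b]);c=cv2.resize(c,(400,300));c=np.pad(c,((0,0),(0,400),(0,0)))
cv2.imwrite('pics/s2.png',np.vstack([t,c]))"
```

```text
8.425 tcp [0.477 0.029 0.031] toolx [-0.997 -0.083  0.001] tooly [-0.083  0.997 -0.   ] j [-0.047  0.016  2.011 -0.     1.115 -1.7  ] F [0.646 1.555 5.328] 0.014657738636101177
scene pan_grip 0.82 [243. 202.] [0.489 0.028 0.04 ] tool dxy cm [-1.196 -0.171 -0.88 ]
scene pan_center 0.95 [281. 182.] [0.631 0.07  0.02 ] tool dxy cm [-15.636   2.865   1.111]
scene hopper 0.69 [290. 387.] [ 0.448 -0.507  0.   ] tool dxy cm [  7.32  -53.192   3.135]
side pan_grip 0.63 [340. 246.] [0.478 0.041 0.04 ] tool dxy cm [-0.205  1.197 -0.879]
side pan_center 0.69 [298. 191.] [ 0.448 -0.177  0.02 ] tool dxy cm [  4.587 -20.254   1.128]
side hopper 0.74 [291. 283.] [0.63  0.035 0.   ] tool dxy cm [-15.276  -0.651   3.112]
wrist pan_grip 0.7 [279. 276.] [0.477 0.028 0.04 ] tool dxy cm [ 0.049 -0.035 -0.879]
wrist hopper_outlet 0.45 [278. 275.] [0.446 0.026 0.098] tool dxy cm [ 3.148 -0.043 -6.677]
```

View pics/s2.png

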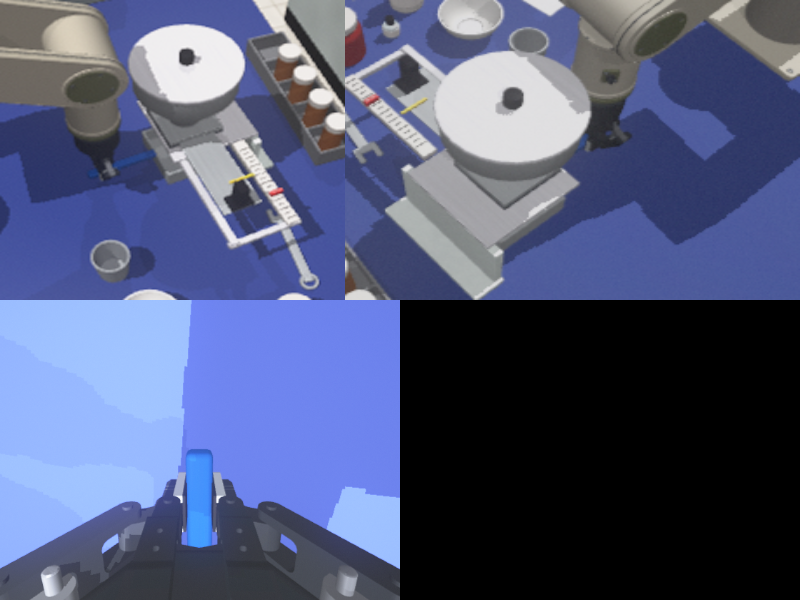

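The pan stands under the spout with the handle straight in the jaws (wrist view: handle at (200,500), parallel to the pads). I'm releasing, rising and looking again.

Request:
move_arm --rows '[[[0,0,0,0],[0,0,0,0],[0,0,0,0],[0,0,-2,0],[0,0,-4,0],[1,0,-5,0],[2,0,-5,0],[2,0,-5,0],[0,0,0,0],[0,0,0,0]]]' --gripper -1

```text
time: 10.42
ee_pos: [0.4275, 0.0252, 0.2409]
eef_rot: [0.0, -0.042, 0.999, -0.0]
ft_force: [0.7, 0.3, -1.5]
opening: 0.0859
```

```bash
python3 look.py wrist,scene,side r1 pan_grip,pan_center,gate_grip; python3 -c "
from fit import *
for c in('wrist','scene','side'): handle(c,'r1')"
```

```text
10.425 tcp [0.428 0.025 0.241] toolx [-0.997 -0.083 -0.   ] tooly [-0.083  0.997 -0.   ] j [-0.061 -0.353  1.933 -0.     1.562 -1.715] F [ 0.671  0.254 -1.533] 0.08589816581980808
wrist pan_grip 0.73 [278. 226.] [0.475 0.027 0.04 ] tool dxy cm [-4.737 -0.204 20.092]
wrist pan_center 0.57 [279. 337.] [0.637 0.042 0.02 ] tool dxy cm [-20.986  -0.02   22.092]
scene pan_grip 0.8 [241. 204.] [0.483 0.024 0.04 ] tool dxy cm [-5.519 -0.549 20.092]
scene pan_center 0.93 [286. 188.] [0.638 0.045 0.02 ] tool dxy cm [-21.142   0.272  22.092]
scene gate_grip 0.67 [318. 218.] [ 0.651 -0.163  0.17 ] tool dxy cm [-20.692 -20.562   7.094]
side pan_grip 0.8 [339. 244.] [0.478 0.033 0.04 ] tool dxy cm [-5.066  0.403 20.092]
side gate_grip 0.79 [234. 194.] [ 0.656 -0.17   0.17 ] tool dxy cm [-21.15  -21.393   7.094]
wrist n 1392 z 0.04638248028757175 yaw 4.7823404901168605 tip [0.4479 0.0258] far [0.577  0.0366] grip [0.4778 0.0283] centre [0.6373 0.0416]fit.py:11: RuntimeWarning: Mean of empty slice.
  Q=P[m];c=Q[:,:2].mean(0);d=np.linalg.svd(Q[:,:2]-c)[2][0];d*=np.sign(d[0]);s=(Q[:,:2]-c)@d
  ret = um.true_divide(
Traceback (most recent call last):
  File "fit.py", line 12, in handle
    tip=c+d*s.min();print(cam,"n",m.sum(),"z",np.median(Q[:,2]),"yaw",np.degrees(np.arctan2(d[1],d[0])),"tip",tip,"far",c+d*s.max(),"grip",tip+.03*d,"centre",tip+.19*d)
            ~~~~~^^
ValueError: zero-size array to reduction operation minimum which has no identity
```

View pics/r1wrist.png

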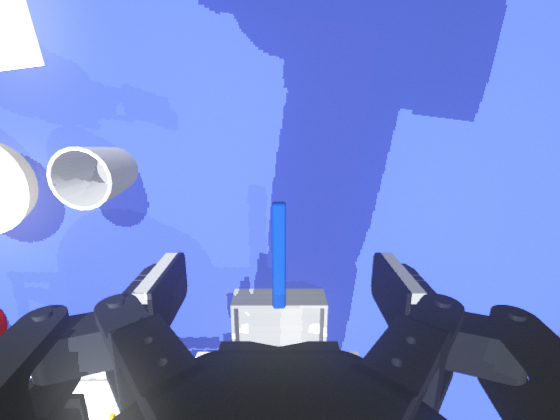

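The wrist view shows the handle at column 278, and the fitted pan centre (0.637, 0.042) lies within about 1 mm of the hopper axis. Next is the gate: swing around to the −y side, then over the black grip.

Request:
move_arm --rows '[[[0,-3,-1,0],[0,-4.4,-1,0],[0,-4.4,-1,0],[0,-4.4,0,0],[0,-4.4,0,0],[-4,0,0,0],[-4.5,0,0,0],[-4.5,0,0,0],[-4.5,0,0,0],[-3.6,0,0,0]]]'

```text
time: 12.28
ee_pos: [0.6566, -0.1622, 0.2708]
eef_rot: [-0.0, -0.042, 0.999, 0.0]
ft_force: [0.3, -0.4, 0.2]
opening: 0.0857
```

Request:
move_arm --rows '[[[0,0,0,0],[0,0,0,0]]]'

```text
time: 12.52
ee_pos: [0.6546, -0.1625, 0.2709]
eef_rot: [-0.0, -0.042, 0.999, 0.0]
ft_force: [0.1, -0.6, 0.7]
opening: 0.0853
```

```bash
python3 look.py wrist,scene,side q1 gate_grip,gate_pointer,marker_line
```

```text
12.525 tcp [ 0.655 -0.163  0.271] toolx [-0.997 -0.083  0.001] tooly [-0.083  0.997  0.   ] j [-0.319  0.324  1.208 -0.     1.61  -1.973] F [ 0.113 -0.599  0.745] 0.08534712416430243
wrist gate_grip 0.82 [279. 208.] [ 0.654 -0.164  0.17 ] tool dxy cm [ 0.047 -0.1   10.087]
wrist gate_pointer 0.6 [322. 245.] [ 0.696 -0.119  0.136] tool dxy cm [-4.514  3.952 13.483]
wrist marker_line 0.51 [273. 265.] [ 0.719 -0.164  0.138] tool dxy cm [-6.443 -0.66  13.281]
scene gate_grip 0.58 [318. 219.] [ 0.649 -0.166  0.17 ] tool dxy cm [ 0.578 -0.308 10.088]
scene gate_pointer 0.87 [323. 204.] [ 0.69  -0.111  0.136] tool dxy cm [-3.966  4.888 13.484]
scene marker_line 0.39 [342. 215.] [ 0.725 -0.162  0.138] tool dxy cm [-7.067 -0.552 13.28 ]
side gate_grip 0.73 [234. 147.] [ 0.574 -0.299  0.17 ] tool dxy cm [  9.146 -12.935  10.094]
side gate_pointer 0.75 [230. 225.] [ 0.7   -0.12   0.136] tool dxy cm [-4.891  3.822 13.483]
side marker_line 0.63 [218. 216.] [ 0.713 -0.158  0.138] tool dxy cm [-5.829 -0.046 13.281]
```

View pics/q1wrist.png

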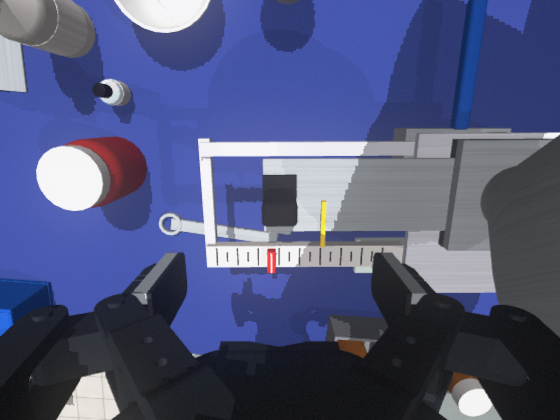

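The wrist view gives a clear reading: grip at (279,200), pointer tip at (323,245), red marker at (271,260). I'll measure the pull and descend.

```bash
cat > gate.py <<'E'
from fit import *
import sys
def gate(pre,cam="wrist",v0=180,v1=290,sh=True,yaw=4.8):
    I=cv2.imread(f"pics/{pre}{cam}.png")[:,:,::-1].astype(int);I[:v0]=0;I[v1:]=0;I[:,:150]=0
    r,g,b=I[...,0],I[...,1],I[...,2]
    Y=(r>b+80)&(g>b+60)&(abs(r-g)<70);R=(r>g+70)&(r>b+70)
    def big(m):
        n,l,s,c=cv2.connectedComponentsWithStats(m.astype(np.uint8),connectivity=8);k=1+s[1:,4].argmax();return l==k,s[k]
    Y,sy=big(Y);R,sr=big(R);ax=np.array([-np.sin(np.radians(yaw)),np.cos(np.radians(yaw))])
    def pos(m,z): v,u=np.nonzero(m);return np.array([ray(cam,(a,c),z)[:2] for a,c in zip(u,v)])
    A=pos(Y,.136);B=pos(R,.138)
    d=np.linalg.svd(A-A.mean(0))[2][0];e=np.linalg.svd(B-B.mean(0))[2][0]
    pa,pb=A@ax,B@ax
    print("yellow",sy,"red",sr,"pointer y",(pa.min()+pa.max())/2,pa.mean(),"marker y",(pb.min()+pb.max())/2,pb.mean(),"pull mm",(pa.mean()-pb.mean())*1e3,"mid",((pa.min()+pa.max())-(pb.min()+pb.max()))*500,"yaws",np.degrees(np.arctan(d[1]/d[0])),np.degrees(np.arctan(e[1]/e[0])))
if __name__=="__main__": gate(sys.argv[1])
E
python3 gate.py q1
```

```text
yellow [320 201   6  46 203] red [267 249   9  24 185] pointer y -0.17730379983456673 -0.17724803232811237 marker y -0.22490401531349602 -0.2248664607238178 pull mm 47.61842839570543 mid 47.600215478929286 yaws 5.219380240228504 4.428064529963886
```

Request:
move_arm --rows '[[[0,-0.1,3,0],[0,0,3,0],[0,0,3,0],[0,0,2,0],[0,0,0,0],[0,0,0,0]]]'

```text
time: 13.88
ee_pos: [0.6558, -0.1637, 0.1628]
eef_rot: [0.001, -0.042, 0.999, -0.0]
ft_force: [0.3, -0.1, 1.4]
opening: 0.0853
```

Request:
move_arm --rows '[[[0,0,0,0],[0,0,0,0],[0,0,0,0],[0,0,0,0],[0,0,0,0],[0,0,0,0]]]' --gripper 1

```text
time: 14.62
ee_pos: [0.6553, -0.1632, 0.1619]
eef_rot: [0.0, -0.042, 0.999, 0.0]
ft_force: [-2.2, 2.8, 5.5]
opening: 0.0258
```

```bash
python3 look.py wrist q2 gate_grip,gate_pointer,marker_line; python3 gate.py q2
```

```text
14.625 tcp [ 0.655 -0.163  0.162] toolx [-0.997 -0.084 -0.001] tooly [-0.084  0.997  0.   ] j [-0.32   0.375  1.345  0.     1.422 -1.975] F [-2.204  2.785  5.465] 0.0257575265313679
wrist gate_grip 0.65 [281. 270.] [ 0.653 -0.163  0.17 ] tool dxy cm [ 0.275  0.027 -0.809]
wrist marker_line 0.64 [266. 343.] [ 0.717 -0.166  0.138] tool dxy cm [-6.135 -0.821  2.394]Traceback (most recent call last):
  File "gate.py", line 15, in <module>
    if __name__=="__main__": gate(sys.argv[1])
                             ~~~~^^^^^^^^^^^^^
  File "gate.py", line 9, in gate
    Y,sy=big(Y);R,sr=big(R);ax=np.array([-np.sin(np.radians(yaw)),np.cos(np.radians(yaw))])
                     ~~~^^^
  File "gate.py", line 8, in big
    n,l,s,c=cv2.connectedComponentsWithStats(m.astype(np.uint8),connectivity=8);k=1+s[1:,4].argmax();return l==k,s[k]
                                                                                    ~~~~~~~~~~~~~~^^
ValueError: attempt to get argmax of an empty sequence
```

View pics/q2wrist.png

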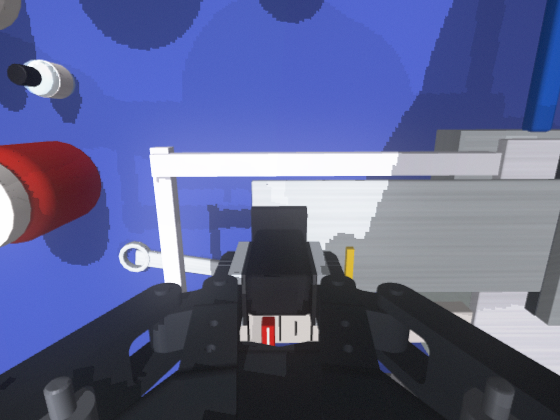

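The grip is in the jaws (opening 25.8 mm). Pulling the measured 47.6 mm.

Request:
move_arm --rows '[[[0,-0.5,0,0],[0,-0.7,0,0],[0,-0.8,0,0],[0,-0.8,0,0],[0,-0.8,0,0],[0,-0.7,0,0],[0,-0.4,0,0],[0,-0.06,0,0],[0,0,0,0],[0,0,0,0]]]'

```text
time: 16.08
ee_pos: [0.6594, -0.2095, 0.1619]
eef_rot: [0.0, -0.042, 0.999, 0.001]
ft_force: [-2.4, 7.8, 7.1]
opening: 0.0249
```

```bash
cat > gs.py <<'E'
from h import *
import sys
p,D=camera("scene");save(sys.argv[1]+"scene",p);np.save("pics/Dscene.npy",D)
p,D=camera("side");save(sys.argv[1]+"side",p);np.save("pics/Dside.npy",D)
E
python3 gs.py q3; python3 -c "
from gate import *
from rig import get_state
s=get_state();d=np.array(s['ee_pos'])-[.6553,-.1632,.1619];print(d,'along',d[:2]@[-.0837,.9965],s['ft_force'],s['opening'])
for c,v in(('scene',(160,250)),('side',(190,260))):
  try: gate('q3',c,*v)
  except Exception as e: print(c,e)"
```

```text
[ 0.0041 -0.0463  0.    ] along -0.04647367543711646 [-2.2767  7.9266  6.9443] 0.02532567000732014
scene attempt to get argmax of an empty sequence
yellow [221 207   8   6   8] red [211 214   8   5  10] pointer y -0.22373310642285116 -0.22380967228088716 marker y -0.22267778916455633 -0.22273711365632134 pull mm -1.072558624565817 mid -1.05531725829483 yaws 6.067847210703148 3.9494827667346857
```

Request:
move_arm --rows '[[[0,0,0,0],[0,0,0,0],[0,0,0,0],[0,0,-2,0],[0,0,-4,0],[0,0,-5,0],[0,0,0,0],[0,0,0,0]]]' --gripper -1

```text
time: 17.18
ee_pos: [0.6594, -0.2112, 0.2729]
eef_rot: [0.001, -0.042, 0.999, -0.0]
ft_force: [0.0, -0.0, -1.0]
opening: 0.0853
```

```bash
python3 look.py wrist q4 gate_grip,gate_pointer,marker_line; python3 gate.py q4; python3 -c "
import cv2
a=cv2.imread('pics/q4wrist.png')[130:300,180:420];cv2.imwrite('pics/q4c.png',cv2.resize(a,None,fx=3.3,fy=3.3,interpolation=cv2.INTER_NEAREST))"
```

```text
17.175 tcp [ 0.659 -0.211  0.273] toolx [-0.997 -0.083 -0.002] tooly [-0.083  0.997 -0.001] j [-0.384  0.371  1.147 -0.     1.621 -2.038] F [ 0.034 -0.035 -0.996] 0.08529138792056733
wrist gate_grip 0.66 [281. 207.] [ 0.657 -0.21   0.17 ] tool dxy cm [ 0.277  0.176 10.288]
wrist gate_pointer 0.7 [324. 246.] [ 0.699 -0.166  0.136] tool dxy cm [-4.34   4.221 13.692]
wrist marker_line 0.56 [324. 264.] [ 0.717 -0.164  0.138] tool dxy cm [-6.121  4.269 13.495]
yellow [321 200   7  46 201] red [319 250   4  21  69] pointer y -0.22452482885478656 -0.2245200474964853 marker y -0.22700009494474185 -0.22706286254760583 pull mm 2.5428150511205283 mid 2.475266089955297 yaws 4.8602122888503025 4.700467955749657
```

View pics/q4c.png

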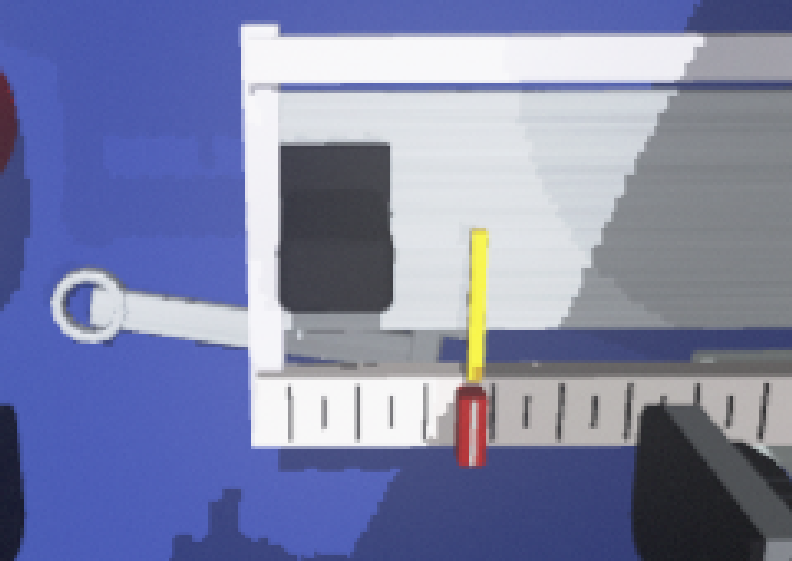

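```bash
python3 - <<'E'
from fit import *
I=cv2.imread("pics/q4wrist.png")[:,:,::-1].astype(int);yaw=np.radians(4.8);ax=np.array([-np.sin(yaw),np.cos(yaw)])
W=I[:,300:345];r,g,b=W[...,0],W[...,1],W[...,2]
yel=np.clip(np.minimum(r,g)-b,0,None)
for v in range(215,246,5):
    w=yel[v]*(yel[v]>40);print(v,"Y",300+(w*np.arange(45)).sum()/w.sum(),ray("wrist",(300+(w*np.arange(45)).sum()/w.sum(),v),.136)[:2]@ax)
for v in range(252,271,2):
    k=np.nonzero((r[v]>g[v]+50)&(abs(g[v]-b[v])<40))[0];e=range(k.min(),k.max()+1)
    gg=g[v][e];w=gg-gg.min();c=300+(w*np.array(e)).sum()/w.sum();m=300+(k.min()+k.max())/2
    print(v,"R",300+k.min(),300+k.max(),"white",c,ray("wrist",(c,v),.138)[:2]@ax,ray("wrist",(m,v),.138)[:2]@ax,gg)
E
```

```text
215 Y 324.2932960893855 -0.22457103192441347
220 Y 324.14088397790056 -0.22453253648693178
225 Y 324.01785714285717 -0.22446694347732546
230 Y 323.89196310935444 -0.2244033889594054
235 Y 323.7647058823529 -0.22434051857145018
240 Y 323.52281616688396 -0.22438286704053903
245 Y 323.424 -0.22429297298109763
252 R 319 327 white 323.73887240356083 -0.22405585129511968 -0.2247399652961488 [ 58  62  59  98 200 138  69  57 109]
254 R 319 326 white 323.0074074074074 -0.22466053869420677 -0.2251311961705933 [ 59  60  60 119 201 124  60  59]
256 R 319 326 white 322.9788732394366 -0.2246142218078436 -0.22505922122256866 [ 57  61  61 119 201 123  59  59]
258 R 319 326 white 322.8708609271523 -0.22464172678695754 -0.22498698347181736 [ 60  59  57 135 204 123  56  56]
260 R 319 326 white 322.79335793357933 -0.22464087747121 -0.2249144814763462 [ 56  57  58 156 175 104  56  57]
262 R 319 326 white 322.76491228070176 -0.22459418725021443 -0.22484171378359308 [ 56  57  58 155 175 103  59  54]
264 R 319 326 white 322.75524475524475 -0.22452974764978742 -0.2247686789303298 [ 55  57  58 160 174 101  59  54]
266 R 318 326 white 322.72638436482083 -0.2244830702630031 -0.22516427958948612 [ 55  54  54  57 173 179 102  53  57]
268 R 318 326 white 322.52613240418117 -0.22459724949194418 -0.22509156993601837 [ 57  53  55  55 196 158  80  55  55]
270 R 319 326 white 322.5650406504065 -0.22448673575837502 -0.2245479566131423 [ 59  57  58 179 146  79  56  60]
```

The pointer is within about 0.3 mm of the white line (pointer y −0.2243, line −0.2246). I'll raise the arm clear, do a last check of the pan and the other objects, and hand in.

Request:
move_arm --rows '[[[0,0,-3,0],[2,0,-4,0],[3,0,-2,0],[0,0,0,0],[0,0,0,0],[0,0,0,0]]]'

```text
time: 18.12
ee_pos: [0.6093, -0.2147, 0.3591]
eef_rot: [-0.001, -0.042, 0.999, 0.001]
ft_force: [-0.2, 0.1, 0.1]
opening: 0.0858
```

```bash
python3 look.py scene,side z1 pan_center,pan_grip,bowl_mark,jar_mark,vial_mark,flask_mark,beaker_mark,spanner_mark,spatula_mark; python3 -c "
import cv2,numpy as np
a=cv2.imread('pics/z1scene.png');b=cv2.imread('pics/z1side.png');cv2.imwrite('pics/z1.png',cv2.resize(np.hstack([a[90:410,140:420],b[80:400,150:430]]),(800,457)))
from fit import *
handle('side','z1')"
```

```text
18.125 tcp [ 0.609 -0.215  0.359] toolx [-0.996 -0.084  0.003] tooly [-0.084  0.996  0.002] j [-0.418  0.245  1.143  0.     1.756 -2.073] F [-0.175  0.097  0.113] 0.08580047943696595
scene pan_center 0.98 [285. 185.] [0.641 0.058 0.02 ] tool dxy cm [-5.549 26.845 33.937]
scene pan_grip 0.62 [351. 253.] [ 0.733 -0.241  0.04 ] tool dxy cm [-12.227  -3.709  31.868]
scene bowl_mark 0.94 [268. 305.] [ 0.462 -0.291  0.   ] tool dxy cm [15.195 -6.477 35.938]
scene jar_mark 0.79 [347. 307.] [ 0.667 -0.371  0.   ] tool dxy cm [ -4.597 -16.073  35.868]
scene vial_mark 0.63 [318. 318.] [ 0.58  -0.371  0.   ] tool dxy cm [  4.135 -15.408  35.893]
scene flask_mark 0.71 [298. 346.] [ 0.502 -0.421  0.   ] tool dxy cm [ 12.337 -19.751  35.908]
scene beaker_mark 0.8 [246. 268.] [ 0.436 -0.168  0.   ] tool dxy cm [16.735  5.998 35.963]
scene spanner_mark 0.62 [348. 255.] [ 0.737 -0.229  0.   ] tool dxy cm [-12.728  -2.537  35.869]
scene spatula_mark 0.62 [287. 390.] [ 0.436 -0.512  0.   ] tool dxy cm [ 19.616 -28.22   35.914]
side pan_grip 0.9 [336. 244.] [0.483 0.03  0.04 ] tool dxy cm [10.439 25.413
[... 465 characters left out ...]
964]
side spanner_mark 0.73 [201. 229.] [ 0.733 -0.238  0.   ] tool dxy cm [-12.245  -3.374  35.869]
side spatula_mark 0.7 [238. 124.] [ 0.432 -0.517  0.   ] tool dxy cm [ 20.075 -28.724  35.915]fit.py:11: RuntimeWarning: Mean of empty slice.
  Q=P[m];c=Q[:,:2].mean(0);d=np.linalg.svd(Q[:,:2]-c)[2][0];d*=np.sign(d[0]);s=(Q[:,:2]-c)@d
  ret = um.true_divide(
Traceback (most recent call last):
  File "fit.py", line 12, in handle
    tip=c+d*s.min();print(cam,"n",m.sum(),"z",np.median(Q[:,2]),"yaw",np.degrees(np.arctan2(d[1],d[0])),"tip",tip,"far",c+d*s.max(),"grip",tip+.03*d,"centre",tip+.19*d)
            ~~~~~^^
ValueError: zero-size array to reduction operation minimum which has no identity
```

View pics/z1.png

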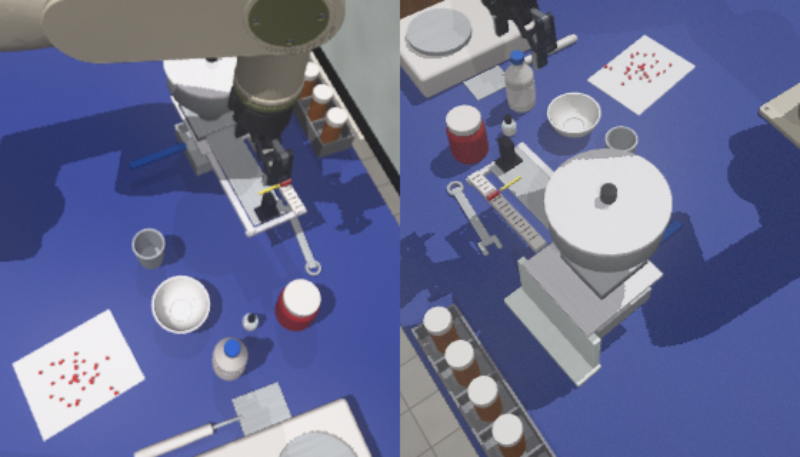

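The final picture shows the pan's handle still pointing out from under the hopper at (155,157). The pointer is at the red marker at (285,185)/(495,195), the other objects are where they were, and the gripper is clear.

```bash
python3 -c "
from rig import *
print(hand_in())"
```

```text
the job is handed in; nothing more can be done
None
```

The job is done and handed in at about 18 s on the robot's clock, well inside the 61 s limit. I slid the pan by its blue handle, held at table height, until it stood under the hopper outlet and let go. Only then did I pull the gate out about 47 mm to the marker, let go and raised the arm clear.

**Pan:** After release, a wrist-camera fit put its centre at (0.637, 0.042). That is within about 1 mm of the hopper axis as fitted from the lid, and the yaw matches to within what I could measure.

**Gate:** After release, the pointer was about 0.3 mm from the marker's white line. An earlier script reading said 2.5 mm, but it had picked up only half of the red marker. A coarse side-camera reading while I still held the gate said 1 mm past the line. I relied on the close-up wrist view.

**Other objects:** In the last scene and side pictures they looked untouched. Network positions agree with the start to within their scatter of about 1–2 cm.

**Checks that failed or disagreed:**
- **Handle fit:** It found no usable pixels in the last side picture because the handle was in shadow. The pan was therefore only checked by eye after the gate pull.
- **Network reports:** In that last scene picture they placed the pan grip on the spanner and the pan centre about 16 mm off in y. I took both as errors, because the pan's centre is hidden under the hopper there and the picture shows the handle unmoved.

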